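# Refit the centrifuge rotor and spin it by hand

## Robot

A 7-joint arm with a two-finger parallel gripper is mounted at the origin on the work surface. World frame = base frame: x ahead of the robot, y to its left, z up, the work surface at z = 0. Lengths are in m, angles in rad, forces in N, time in s.
With the tool pointing down it reaches from about 0.4 to 0.9 m from the base axis. Payload 5.6 kg.
Tool frame: the origin (TCP) lies midway between the tips of the shut fingers; the grasp point (between the pads) lies robot.grasp_offset behind it (robot.grasp_offset is the distance from the TCP to the grasp point, in m); z points along the fingers, y is the direction in which the jaws open and shut (so a half turn about z gives the same grasp; the last joint's range is limited). The gripper opens to 92 mm and grips with 3 to 60 N. Pads are 20 mm wide; open, the fingers measure 128 mm over their backs; the gripper's body (75 mm by 189 mm) begins 69 mm behind the grasp point.
Start: joints at [1.11, 0.468, -0.012, 1.603, 0.006, 1.071, -0.056], TCP at [0.264, -0.594, 0.185] pointing down, gripper open.
Joint ranges: [-2.53, 2.53], [-0.31, 2.02], [-1.57, 1.55], [0.28, 2.44], [-1.29, 4.43], [0.15, 1.84], [-2.92, 2.92]. Speed limits (rad/s): [2.57, 2.57, 3.14, 3.14, 3.14, 3.14, 3.14].

## Interface

Orientations are given as [roll, pitch, yaw] about the fixed x, y, z axes, in that order (R = Rz(yaw) Ry(pitch) Rx(roll)).
In Python, from plant import robot gives the robot as it stands. The module is installed in compiled form; this text tells all that it offers. Calls block until the motion is done:
- robot.move_ptp(position, orientation): joint-space move of the TCP to a pose.
- robot.servo_line(position, ori=None, velocity=0.15): straight line of the TCP; ori=None keeps the orientation; velocity is the mean speed in m/s.
- robot.movej(angles): joint-space move.
- robot.move_gripper(opening, f_grip=None): finger opening in m; f_grip is the grip in N (None keeps the last); returns when the fingers have stopped.
- robot.wait(seconds).
- robot.inverse_kinematics(position, orientation): joint angles nearest the present ones, or None.
- robot.get_image(name): name is "scene" or "top"; returns a dict with "img" (400x640x3 uint8, blue, green, red), "intrinsics" (3x3 intrinsics, pixels), "distortion" ([k1, k2, p1, p2, k3] as OpenCV has them; the pictures are not rectified), "world_to_cam" (4x4, takes a point from world to camera coordinates). Camera axes: x right, y down, z forward; pixel columns grow to the right and rows downward; lengths in m; the calibration is good to about 2 mm. A picture is of the moment at which its call begins. There is no depth.
A pose or a line that the arm cannot do raises robot.IKError and nothing moves.
- robot.job_done(): hands the job in, once; it reports no verdict.
Trained networks look in a picture, given as the dict that the camera call returned (one of the last four; its "shot" number tells which), for a name from the list of things; names that differ only in an ending like _2 or _b are one class to them, and where a whole thing is asked for, a point or a joint stands for the part that bears it (a point fixed in the world has none). Each returns a list of dicts, best first, with "p" (0 to 1); they miss things now and then, are a little off and sometimes report something else, mostly with a low value. They report only what shows in the picture. A call takes as long as a camera call.
- robot.search_frame(picture, thing): "pixel" ([column, row] in pixels, amid what is visible of it).
- robot.trace(picture, thing): "pixels" (400x640 bool, what is visible of it) and "pixel" ([column, row] in pixels, amid what is visible of it).
- robot.mark_of(picture, thing): "pixel" ([column, row] in pixels: a listed point, or the origin of a listed thing).
Readings, each from a call of its own:
- robot.current_time_s(): time.
- robot.current_joint_pos(): joint angles.
- robot.current_joint_vel(): joint speeds.
- robot.current_joint_efforts(): joint torques, N m.
- robot.current_tcp_pos(): TCP position.
- robot.current_orientation(): TCP orientation.
- robot.current_force(): force on the tool from outside, world axes, zero at the start.
- robot.current_wrist_torque(): the same for the moment, N m.
- robot.current_gripper_width(): finger opening in m.
Only numpy, scipy, OpenCV 4.12 (cv2) and the standard library are available. Lean on these libraries where they do the work, as an engineer would, in place of code of your own. Each camera call takes 0.05 s, during which the arm holds its last target.

## Task

Put the four-tube metal rotor on the spindle of the open centrifuge and press it down, without forcing it, until it sits fully home on the flange. Then give it a brisk push by hand and let go, so that you see it coasting freely by itself beyond one full turn (push again if it stops short). Leave it sitting home with the hand clear of it, and leave the other things on the bench where they are.

Things in the scene. Friction and masses are not known exactly. Their poses are not given: they have to be found in the camera images.
- rotor: Loose aluminium centrifuge rotor, about 0.36 kg (varies by a third), 128 mm across, 80 mm high, upright on the bench. Origin: centre of its underside, z up its axis. Hub 38 mm in diameter up to 44 mm high, lifting knob above it, four slanting tube sleeves round it. In the underside a blind bore, 12.5 mm in diameter and 32 mm deep, goes over the spindle shaft in any yaw.
- rotor_knob (a point): Point on the rotor's axis inside its knurled round lifting knob, 69 mm above the underside: the height to grip. The knob is 24 mm in diameter and reaches from 52 to 80 mm above the underside; the sleeves below it reach up to 45 mm. Its frame is the rotor's.
- rotor_sleeve (a point): Middle of the tube sleeve along the rotor's +x, 43 mm from the axis, 24 mm above the underside. Like sleeves along -x, +y, -y. Each is 18 mm in diameter, 42 mm long, leaning 45 degrees: upper mouth edge 35 mm from the axis and 45 mm up, sloping outwards and down to 64 mm from the axis and 3 mm up. The gaps between sleeves are open to a fingertip, which can push a sleeve round.
- centrifuge: Small white bench centrifuge, fixed, lid standing open. Origin: below the spindle axis, 0 to 8 mm above the bench as its levelling feet are set; z up. Housing from -135 mm (front, control panel) to +105 mm along its x, +-105 mm along y, 117 mm high. The bowl in its top is round, 168 mm in diameter, centred on the spindle, open upwards, floor 64 mm above the origin.
- lid_edge (a point): Middle of the free edge of the centrifuge's open clear lid, 315 mm above the centrifuge's origin, 215 mm along its +x. The lid does not move; it is 210 mm wide and leans back from the bowl, its hinge 110 mm along +x and 124 mm up.
- spindle_seat (a point): Spindle axis, centre of the flange's top face, 82 mm above the centrifuge's origin: the rotor's underside lies on it when fully home. Sprung leaves on the shaft grip the bore: the rotor first stops some 14 mm high, needs about 10 N (at most 14) besides its weight to start over them, then some 6 N, and stays wherever pushing stops. On the flange the resistance rises again; over 30 N is forcing.
- spindle_tip (a point): Tip of the spindle shaft, 28 mm above the flange face. Shaft 11 mm in diameter, its tapered nose catches the rotor's bore when up to 3 mm off centre. Three sprung leaves bulge 1.9 mm from it, 4 to 16 mm above the flange face. Motor and spindle hang on rubber mounts: pushed down, the spindle, flange and all, sinks about 1 mm for every 1.8 N (12 mm at most) and comes up again.
- spindle (a joint): Angle of the spindle in rad, 0 at the start, growing anticlockwise seen from above and counting on beyond full turns; either way will do. The bearings run very freely: once the rotor is home the spindle turns with it, and when let go at 3 rad/s it coasts for several seconds.
- strip_rotor: Bystander: a smaller, flat grey plastic rotor for tube strips, a disc 92 mm across and 32 mm high with a 20 mm knob, 52 mm high in all, loose on the bench. Origin: centre of its underside.
- flask: Bystander: conical glass flask, 66 mm across the foot, 94 mm high. Origin: centre of its underside.
- dropper: Bystander: small white dropper bottle, 26 mm in diameter, 62 mm high. Origin: centre of its underside.
- sample_jar: Bystander: sample jar, 52 mm in diameter, 62 mm high. Origin: centre of its underside.
- sample_cup: Bystander: white sample cup, 60 mm across, 42 mm high, standing on the pan of a flat balance. Origin: centre of its underside.
- tube_rack: Bystander: white tube rack, 50 x 130 x 45 mm. Origin: centre of its underside.
- spoon: Bystander: steel sampling spoon, 160 mm long, lying on the bench.
- flange: The drive flange at the foot of the spindle shaft, a metal disc 34 mm in diameter and 6 mm thick that carries the rotor's underside. Origin: centre of its own underside, 6 mm below spindle_seat. It turns and sinks with the spindle.

How it is judged:
On the way, in this order (a step that is already met when the one before it is completed fails the run):
1. the rotor sits fully home on the spindle, upright on the drive flange (z of rotor in the frame of spindle_seat between -0.003 and 0.0015 m and horizontal distance between rotor and spindle_seat below 0.0025 m and angle between rotor's own z axis and vertical below 0.04 rad), for 0.3 s.
2. the rotor, home and not touched by the robot, is coasting, and the spindle has turned beyond one full turn from its start, either way (all of step 1 and contact force between each of the fingers, the arm and rotor below 0.05 N and angular speed of rotor above 0.4 rad/s and (value of joint spindle above 6.283 rad or value of joint spindle below -6.283 rad)), for 0.3 s.
At the end, for the whole second after the job is handed in: The rotor sits fully home on the spindle (underside within 1.5 mm of the flange, centred within 2.5 mm, upright within 0.04 rad), having been spun as asked, and the robot does not touch it; it may still be turning. The other things are where they were (all of step 1 and contact force between each of the fingers, the arm and rotor below 0.05 N).
It fails at once if the rotor is forced: pressed onto the flange with more than 30 N (contact force between rotor and flange above 30 N).
It fails at once if one of the bystanders is moved by more than 30 mm (distance of any of strip_rotor, flask, dropper, sample_jar, sample_cup, tube_rack, spoon from where it was at the start of the episode above 0.03 m).
It also fails if it takes over 58 s, if anything falls off the work surface, if the arm or the gripper's body presses on something with over 40 N, if the wrist force passes 120 N, or if a joint passes its speed limit or range.

## Working session

There is one attempt and no reset: what is moved stays moved. The work goes in short steps, each a Python script; the robot and the scene stay as the last script left them, time stands still between calls to the robot, and variables do not carry over. Pictures are saved under pics/ and viewed, and the job is handed in when it is done.

```bash
mkdir -p pics
cat > h.py <<'E'
import numpy as np, cv2
from plant import robot
def ray(im,px):
    K=np.array(im["intrinsics"]);D=np.array(im["distortion"]);T=np.array(im["world_to_cam"])
    u=cv2.undistortPoints(np.array([[px]],float),K,D)[0,0]
    R=T[:3,:3];t=T[:3,3]
    o=-R.T@t; d=R.T@np.array([u[0],u[1],1]); return o,d/np.linalg.norm(d)
def tri(obs):
    A=np.zeros((3,3));b=np.zeros(3);rs=[ray(*x) for x in obs]
    for o,d in rs:
        P=np.eye(3)-np.outer(d,d);A+=P;b+=P@o
    x=np.linalg.solve(A,b)
    return x,[np.linalg.norm((np.eye(3)-np.outer(d,d))@(x-o)) for o,d in rs]
def atz(im,px,z):
    o,d=ray(im,px);return o+d*(z-o[2])/d[2]
def proj(im,p):
    T=np.array(im["world_to_cam"]);r,_=cv2.Rodrigues(T[:3,:3])
    return cv2.projectPoints(np.array([p],float),r,T[:3,3],np.array(im["intrinsics"]),np.array(im["distortion"]))[0][0,0]
E
python3 - <<'E'
from h import *
s=robot.get_image("scene");t=robot.get_image("top")
cv2.imwrite("pics/s0.png",s["img"]);cv2.imwrite("pics/t0.png",t["img"])
for n in ["rotor","rotor_knob","rotor_sleeve","centrifuge","lid_edge","spindle_seat","spindle_tip","strip_rotor","flask","dropper","sample_jar","sample_cup","tube_rack","spoon"]:
    a=robot.mark_of(s,n);b=robot.mark_of(t,n)
    print(n,[(np.round(x["pixel"]).tolist(),round(x["p"],2)) for x in a[:2]],[(np.round(x["pixel"]).tolist(),round(x["p"],2)) for x in b[:2]])
    if a and b:
        x,e=tri([(s,a[0]["pixel"]),(t,b[0]["pixel"])]);print("   ",x.round(4),np.round(e,4))
print(robot.current_time_s(),robot.grasp_offset,robot.current_orientation(),robot.current_force())
for i in (s,t):
    o,d=ray(i,(320,200));print(o,d)
E
```

```text
rotor [([427.0, 306.0], 0.78)] [([204.0, 215.0], 0.77)]
    [0.507  0.3904 0.0134] [0.0018 0.0018]
rotor_knob [([430.0, 295.0], 0.95), ([370.0, 263.0], 0.65)] [([200.0, 213.0], 0.8), ([277.0, 220.0], 0.56)]
    [0.5053 0.3884 0.0788] [0.0029 0.0029]
rotor_sleeve [([441.0, 310.0], 0.83)] [([297.0, 134.0], 0.28)]
    [0.6584 0.2674 0.2627] [0.1898 0.1898]
centrifuge [([279.0, 232.0], 0.82), ([278.0, 218.0], 0.23)] [([370.0, 188.0], 0.63)]
    [ 0.5823 -0.1412 -0.0029] [0.0013 0.0013]
lid_edge [([239.0, 124.0], 0.89)] [([461.0, 197.0], 0.6)]
    [ 0.5045 -0.3444  0.3111] [0.0007 0.0007]
spindle_seat [([278.0, 217.0], 0.44), ([369.0, 261.0], 0.26)] [([376.0, 185.0], 0.46), ([463.0, 193.0], 0.32)]
    [ 0.5762 -0.1484  0.0692] [0.0034 0.0034]
spindle_tip [([278.0, 207.0], 0.53), ([432.0, 298.0], 0.25)] [([374.0, 182.0], 0.5)]
    [ 0.5776 -0.137   0.133 ] [0.0014 0.0014]
strip_rotor [([367.0, 261.0], 0.8)] [([277.0, 222.0], 0.69)]
    [ 0.4827  0.157  -0.0059] [0.0037 0.0037]
flask [([290.0, 312.0], 0.72), ([278.0, 159.0], 0.4)] [([295.0, 135.0], 0.65)]
    [ 0.7689  0.09   -0.0045] [0.0107 0.0107]
dropper [] [([446.0, 269.0], 0.47), ([286.0, 256.0], 0.42)]
sample_jar [([280.0, 157.0], 0.51), ([291.0, 311.0], 0.29)] [([448.0, 269.0], 0.5)]
    [ 0.3162 -0.3833 -0.0166] [0.0015 0.0015]
sample_cup [([333.0, 334.0], 0.69), ([430.0, 296.0], 0.66)] [([259.0, 136.0], 0.76)]
    [0.754  0.2212 0.0099] [0.0081 0.0081]
tube_rack [([410.0, 355.0], 0.88), ([278.0, 217.0], 0.33)] [([195.0, 170.0], 0.87)]
    [ 0.6549  0.4283 -0.0097] [0.0003 0.0003]
spoon [([435.0, 247.0], 0.75)] [([239.0, 279.0], 0.62), ([373.0, 181.0], 0.19)]
    [ 0.3002  0.2886 -0.0121] [0.0034 0.0034]
1.5 0.0187 [3.14157649e+00 6.75812898e-06 4.17756339e-01] [0.44738248 0.17117222 0.77084618]
[1.1790645  0.56812897 1.32017825] [-0.46715807 -0.40877042 -0.78400899]
[0.3325375  0.02253125 1.58822652] [ 1.33170846e-01 -9.50615813e-05 -9.91093092e-01]
```

View pics/s0.png

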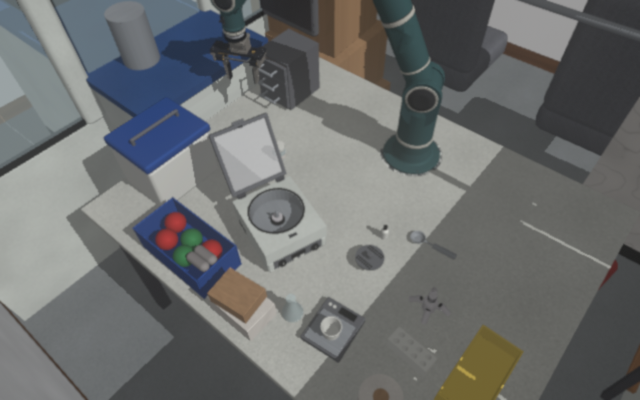

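View pics/t0.png

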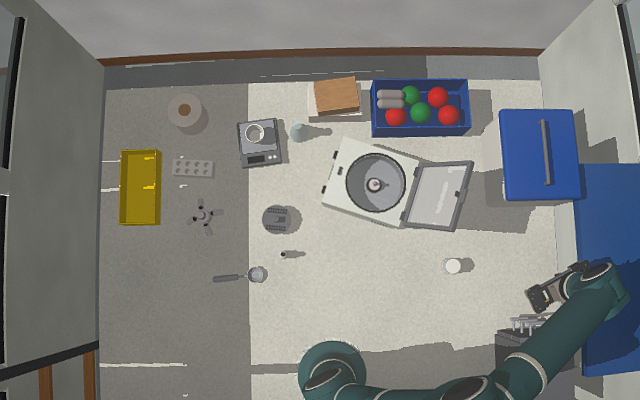

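Run:
```python
import cv2,numpy as np
s=cv2.imread("pics/s0.png");t=cv2.imread("pics/t0.png")
def c(i,x,y,w,h,k): return cv2.resize(i[y:y+h,x:x+w],None,fx=k,fy=k,interpolation=cv2.INTER_CUBIC)
cv2.imwrite("pics/c1.png",np.vstack([np.hstack([c(t,340,150,70,70,5),c(s,240,175,70,70,5)]),np.hstack([c(t,170,180,70,70,5),c(s,395,265,70,70,5)])])[:,:])
```

```text
(no output)
```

View pics/c1.png

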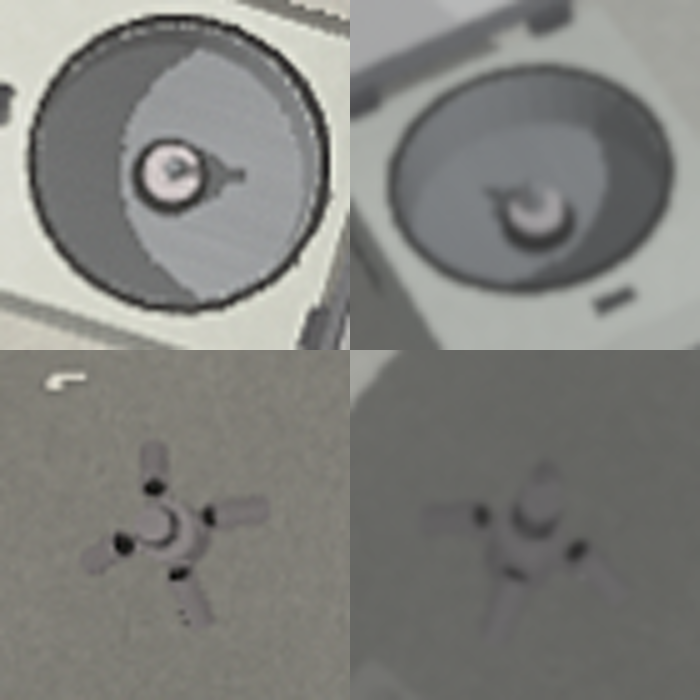

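Run:
```python
from h import *
from scipy.optimize import least_squares
s=robot.get_image("scene");t=robot.get_image("top")
def rim(im,c0,r0):
    g=cv2.GaussianBlur(cv2.cvtColor(im["img"],cv2.COLOR_BGR2GRAY).astype(np.float32),(0,0),0.7);P=[]
    for a in np.arange(0,2*np.pi,0.1):
        rr=np.arange(0.85,1.2,0.01); pts=np.array([[c0[0]+r*r0[0]*np.cos(a),c0[1]+r*r0[1]*np.sin(a)] for r in rr],np.float32)
        v=cv2.remap(g,pts[:,0].reshape(1,-1),pts[:,1].reshape(1,-1),cv2.INTER_LINEAR)[0]
        i=np.argmax(np.diff(v)); P.append(pts[i])   # dark->light edge: outside of the dark trim
    return np.array(P)
ps=rim(s,(276.2,210.8),(28,22.5));pt=rim(t,(375.8,182.6),(30,29.5))
def res(p,sep=False):
    x,y,z,r=p;out=[]
    for im,P in ((s,ps),(t,pt)):
        for q in P:
            w=atz(im,q,z); out.append(np.hypot(w[0]-x,w[1]-y)-r)
    return np.array(out)*1000
f=least_squares(res,[.577,-.14,.12,.086],loss='soft_l1');print(f.x,np.median(np.abs(f.fun)))
for im,P,n in((s,ps,'s'),(t,pt,'t')):
  for z in(.117,.121,.125):
    g=least_squares(lambda p:[1000*(np.hypot(*(atz(im,q,z)[:2]-p[:2]))-p[2]) for q in P],[.577,-.14,.086],loss='soft_l1');print(n,z,g.x.round(4),np.median(np.abs(g.fun)).round(2))
for z in(.082,.086,.09):
  print('seat',z,atz(t,(374.2,185.2),z),atz(s,(277.6,217.4),z))
print('mouths top',[atz(t,(170+a/5,180+(b-350)/5),.039).round(4) for a,b in((155,487),(210,516),(179,573),(123,545))])
print('knobtop',atz(t,(170+157/5,180+173/5),.08), 'scene',atz(s,(395+190/5,265+153/5),.08))
robot.search_frame
for n in["rotor"]:
    for im,k in((s,'s'),(t,'t')):
        r=robot.trace(im,n)
        if r: print(k,r[0]["p"],r[0]["pixel"],r[0]["pixels"].sum())
# ik checks
for nm,p in(("rot",(.506,.389,.15)),("sp",(.578,-.141,.28)),("sp",(.578,-.141,.14))):
  for yaw in np.arange(-180,180,30):
    q=robot.inverse_kinematics(p,[np.pi,0,np.radians(yaw)]);print(nm,yaw,None if q is None else np.round(q,2))
```

```text
[ 0.58003096 -0.14376419  0.11668918  0.09097233] 0.5220517199033479
s 0.117 [ 0.5802 -0.1436  0.0913] 0.51
s 0.121 [ 0.5822 -0.1412  0.091 ] 0.51
s 0.125 [ 0.5842 -0.1389  0.0907] 0.51
t 0.117 [ 0.5799 -0.1438  0.0906] 0.54
t 0.121 [ 0.5793 -0.1433  0.0904] 0.53
t 0.125 [ 0.5786 -0.1429  0.0901] 0.53
seat 0.082 [ 0.57628282 -0.14360503  0.082     ] [ 0.58219779 -0.13787118  0.082     ]
seat 0.086 [ 0.57563552 -0.14316383  0.086     ] [ 0.584126   -0.13559041  0.086     ]
seat 0.09 [ 0.57498822 -0.14272263  0.09      ] [ 0.58605421 -0.13330964  0.09      ]
mouths top [array([0.5266, 0.396 , 0.039 ]), array([0.5075, 0.3609, 0.039 ]), array([0.4721, 0.3805, 0.039 ]), array([0.4905, 0.4162, 0.039 ])]
knobtop [0.4993024  0.38472958 0.08      ] scene [0.50417136 0.39387514 0.08      ]
s 0.68 [429.8, 303.8] 550
t 0.92 [204.7, 212.6] 426
rot -180 [-0.06  0.71 -0.98  1.62  0.63  1.16  0.39]
rot -150 [ 0.01  0.78 -1.11  1.62  0.74  1.22  0.84]
rot -120 [ 0.08  0.93 -1.33  1.61  0.93  1.35  1.24]
rot -90 [ 0.08  0.93 -1.33  1.61  0.93  1.35  1.76]
rot -60 [ 0.08  0.93 -1.33  1.61  0.93  1.35  
[... 884 characters left out ...]
63  0.36 -0.59  1.6   0.21  1.24  0.53]
sp 150 [ 0.66  0.37 -0.62  1.6   0.22  1.24  1.05]
sp -180 [ 0.69  0.53 -0.68  1.75  0.39  1.    1.44]
sp -150 [ 1.03  0.88 -1.33  1.73  0.9   1.28  1.58]
sp -120 [ 1.03  0.88 -1.33  1.73  0.9   1.28  2.11]
sp -90 [ 0.08  0.42  0.14  1.79 -0.07  0.93 -2.9 ]
sp -60 [ 0.16  0.42  0.03  1.79 -0.02  0.93 -2.42]
sp -30 [ 0.23  0.43 -0.06  1.78  0.03  0.94 -1.94]
sp 0 [ 0.32  0.43 -0.18  1.77  0.09  0.94 -1.47]
sp 30 [ 0.39  0.44 -0.27  1.77  0.14  0.95 -0.98]
sp 60 [ 0.48  0.46 -0.38  1.76  0.2   0.96 -0.51]
sp 90 [ 0.56  0.48 -0.49  1.76  0.27  0.97 -0.04]
sp 120 [ 0.64  0.51 -0.6   1.75  0.34  0.99  0.43]
sp 150 [ 0.64  0.51 -0.61  1.75  0.34  0.99  0.95]
```

```bash
cat >> h.py <<'E'
D=np.radians
def dn(y): return [np.pi,0,D(y)]
E
python3 - <<'E'
from h import *
robot.servo_line([0.264,-0.594,0.45],velocity=0.35)
print(robot.current_time_s())
robot.move_ptp([.503,.389,.14],dn(160)); print(robot.current_time_s(),robot.current_joint_pos().round(2))
s=robot.get_image("scene");t=robot.get_image("top")
cv2.imwrite("pics/s1.png",s["img"]);cv2.imwrite("pics/t1.png",t["img"])
print(robot.current_tcp_pos(),robot.current_orientation())
E
```

```text
2.6083
6.2833 [-0.18  0.63 -0.77  1.64  0.48  1.07  0.14]
[0.50349352 0.3885447  0.1400438 ] [-3.14157557e+00  2.85174698e-04  2.79153823e+00]
```

```bash
python3 -c "
import cv2,numpy as np
s=cv2.imread('pics/s1.png');t=cv2.imread('pics/t1.png')
f=lambda i:cv2.resize(i,None,fx=3,fy=3,interpolation=cv2.INTER_CUBIC)
cv2.imwrite('pics/c2.png',np.hstack([f(s[220:350,360:490]),f(t[140:270,140:270])]))"
```

```text
(no output)
```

View pics/c2.png

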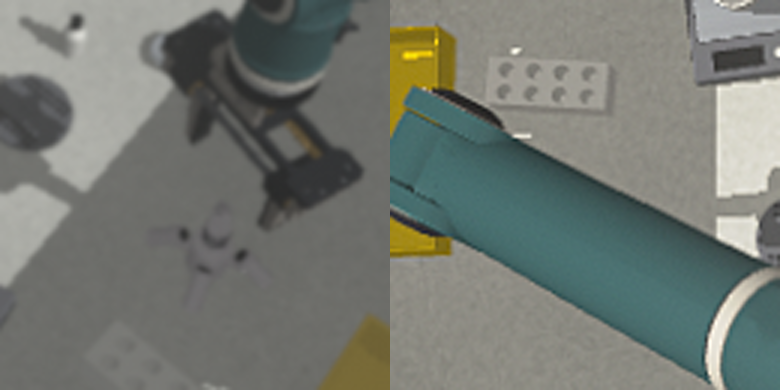

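The scene picture shows the open fingers above the rotor, on either side of the knob (knob near pixel (433,294)). The top view is blocked by the arm. I'll go down and centre the rotor with two crossed grips.

Run:
```python
from h import *
robot.servo_line([.503,.389,.053],velocity=0.12)
print(robot.current_force())
robot.move_gripper(0.0,5); w1=robot.current_gripper_width()
robot.move_gripper(0.06)
robot.move_ptp([.503,.389,.053],dn(70))
robot.move_gripper(0.0,50); print(w1,robot.current_gripper_width(),robot.current_time_s(),robot.current_joint_pos().round(2))
f0=robot.current_force();s=robot.get_image("scene")
robot.servo_line([.503,.389,.26],velocity=0.25)
print(f0,robot.current_force(),robot.current_gripper_width(),robot.current_time_s())
s2=robot.get_image("scene")
f=lambda i:cv2.resize(i[200:340,360:490],None,fx=3,fy=3,interpolation=cv2.INTER_CUBIC)
cv2.imwrite('pics/c3.png',np.hstack([f(s["img"]),f(s2["img"])]))
```

```text
[-0.44576573  0.01490381 -0.80857761]
0.0006661924582668269 0.00043133183389243 11.75 [-0.46  0.63 -0.35  1.71  0.27  0.85 -1.27]
[-0.40504445  0.39738757  0.79861459] [-0.34839194 -1.32916998 -0.35887068] 0.00031044024266629324 12.775
```

View pics/c3.png

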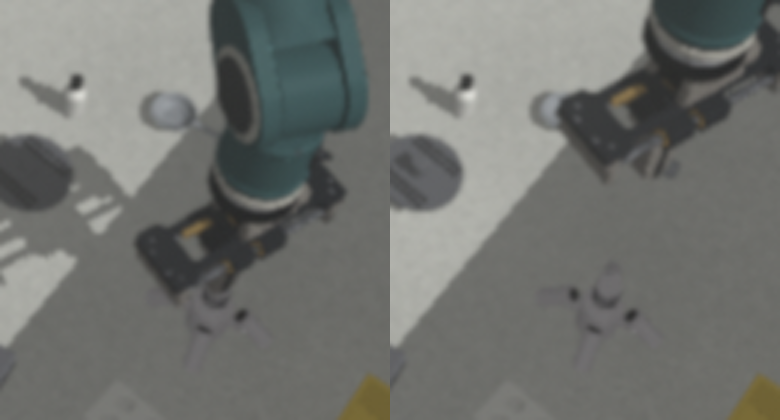

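Run:
```python
from h import *
s=robot.get_image("scene");t=robot.get_image("top")
print(robot.current_tcp_pos(),robot.current_orientation(),robot.current_time_s())
for p in([.503,.389,.053],[.503,.389,.08],[.503,.389,.26],[.503,.389,.0]): print(p,proj(s,p),proj(t,p))
v=s["img"].copy()
big=cv2.resize(v[180:340,340:500],None,fx=4,fy=4,interpolation=cv2.INTER_CUBIC)
for p in([.503,.389,.26],[.503,.389,.08],[.503,.389,.0]):
    q=(proj(s,p)-[340,180])*4;cv2.circle(big,(int(q[0]),int(q[1])),4,(0,0,255),1)
cv2.imwrite("pics/c4.png",big)
for n in("rotor","rotor_knob"):
    print(n,robot.mark_of(s,n)[:2],robot.mark_of(t,n)[:2])
cv2.imwrite("pics/t4.png",t["img"])
```

```text
[0.50232445 0.38837916 0.25806741] [-3.13976335e+00  2.70056476e-03  1.22183910e+00] 12.925
[0.503, 0.389, 0.053] [430.19572475 298.66205488] [202.10174015 214.35555389]
[0.503, 0.389, 0.08] [431.73553125 294.3244471 ] [200.03083898 213.42514231]
[0.503, 0.389, 0.26] [443.39188477 261.56361139] [184.18424983 206.28939955]
[0.503, 0.389, 0.0] [427.30815768 306.80252313] [205.97054025 216.09243056]
rotor [{'pixel': [427.4, 308.7], 'p': 0.9}] [{'pixel': [205.1, 214.7], 'p': 0.78}, {'pixel': [277.2, 219.5], 'p': 0.5}]
rotor_knob [{'pixel': [430.9, 296.4], 'p': 0.6}] [{'pixel': [200.7, 216.0], 'p': 0.72}]
```

View pics/c4.png

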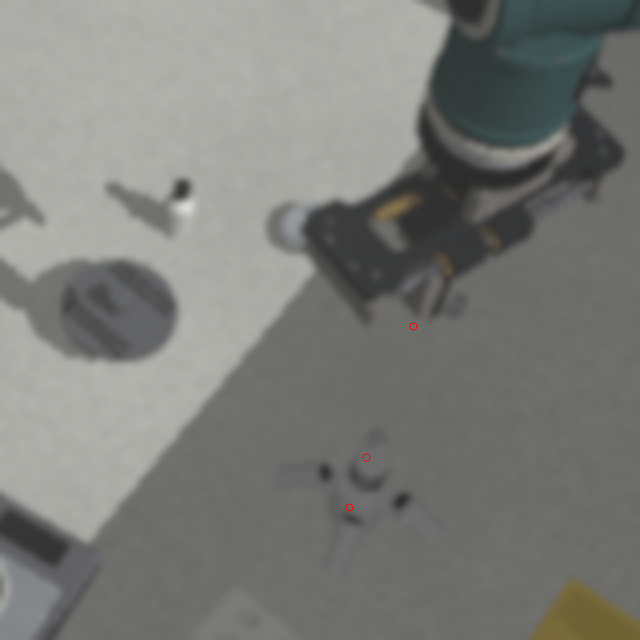

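```bash
python3 -c "
import cv2,numpy as np
i=cv2.imread('pics/c3.png')[150:390,110:310]
a=cv2.resize(i,None,fx=2.4,fy=2.4,interpolation=cv2.INTER_CUBIC)
j=cv2.imread('pics/c4.png')[150:350,300:660]
b=cv2.resize(j,None,fx=2,fy=2)
a=cv2.convertScaleAbs(a,alpha=1.6);cv2.imwrite('pics/c5.png',a);cv2.imwrite('pics/c6.png',cv2.convertScaleAbs(b,alpha=1.6))"
```

```text
(no output)
```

View pics/c5.png

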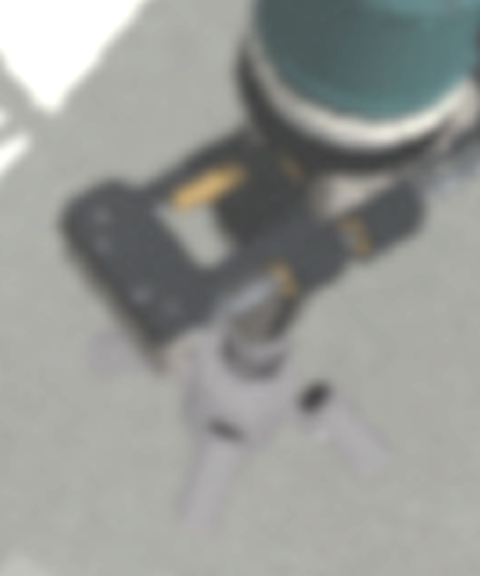

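View pics/c6.png

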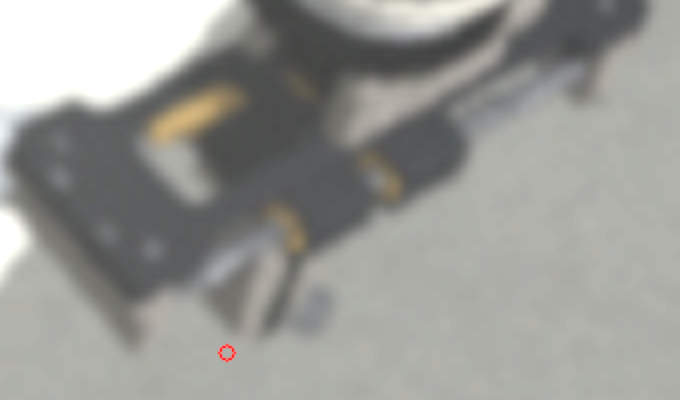

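View pics/t4.png

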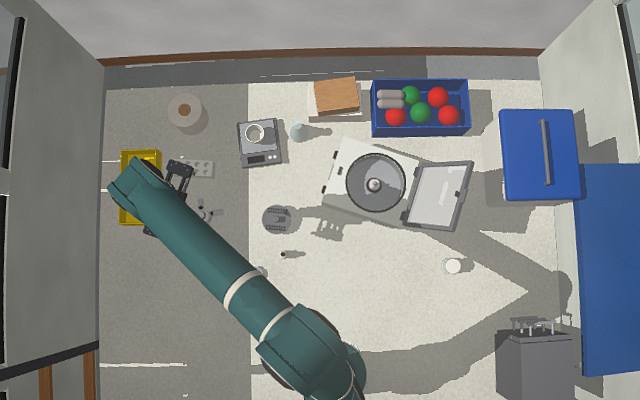

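Run:
```python
from h import *
robot.servo_line([.503,.389,.11],velocity=0.25)
robot.move_gripper(0.06,50)
s=robot.get_image("scene");p=robot.current_tcp_pos();print(p,robot.current_time_s(),robot.current_gripper_width())
big=cv2.resize(s["img"][225:325,380:480],None,fx=6,fy=6,interpolation=cv2.INTER_CUBIC)
big=cv2.convertScaleAbs(big,alpha=1.6)
for q in(p,p+[0,0,.0187],p+[.03*.94,-.03*.34,0],p-[.03*.94,-.03*.34,0]):
    q=(proj(s,q)-[380,225]+.5)*6;cv2.circle(big,(int(q[0]),int(q[1])),4,(0,0,255),1)
cv2.imwrite("pics/c7.png",big)
```

```text
[0.50296901 0.38900024 0.10992176] 14.9 0.059997038712028085
```

View pics/c7.png

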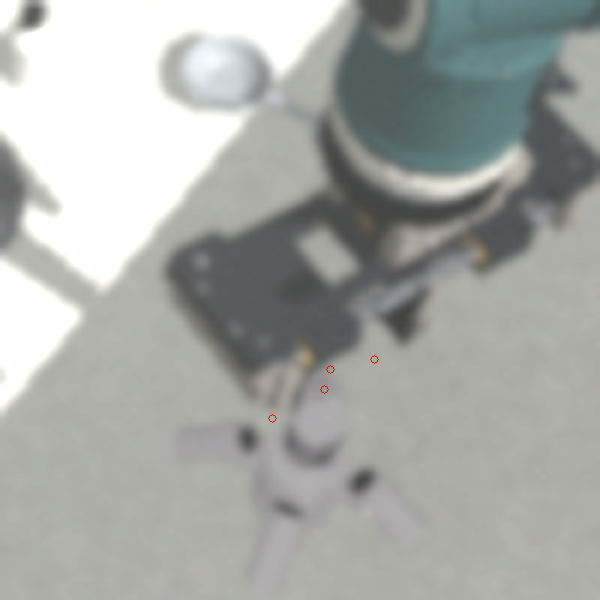

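Run:
```python
from h import *
robot.move_ptp([.500,.388,.075],dn(62))
for z in(.055,.045,.037):
    robot.servo_line([.500,.388,z],velocity=0.1)
    f=robot.current_force();print(z,f.round(1),robot.current_tcp_pos().round(4))
    if abs(f[2])>6: break
robot.move_gripper(0.0,6);print(robot.current_gripper_width(),robot.current_time_s())
s=robot.get_image("scene");p=robot.current_tcp_pos()
big=cv2.resize(s["img"][225:325,380:480],None,fx=6,fy=6,interpolation=cv2.INTER_CUBIC)
big=cv2.convertScaleAbs(big,alpha=1.6)
cv2.imwrite("pics/c8.png",big)
```

```text
0.055 [ 0.6 -0.4  0. ] [0.5    0.388  0.0551]
0.045 [0.9 0.1 0.1] [0.4998 0.3878 0.0447]
0.037 [ 0.1 -0.2 -1.2] [0.4997 0.3877 0.0365]
0.023708222589949427 16.65
```

View pics/c8.png

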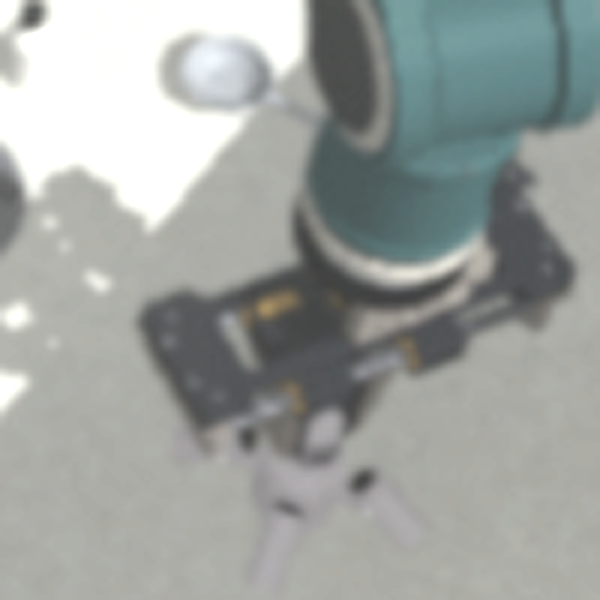

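Run:
```python
from h import *
robot.move_gripper(0.05,6)
robot.move_ptp([.500,.388,.037],dn(152))
robot.move_gripper(0.0,6);print(robot.current_gripper_width(),robot.current_time_s(),robot.current_tcp_pos())
robot.move_gripper(0.05,6)
robot.move_ptp([.500,.388,.037],dn(62))
for z in(.030,.025):
    robot.servo_line([.500,.388,z],velocity=0.08)
    f=robot.current_force();print(z,f.round(1),robot.current_tcp_pos().round(4))
    if abs(f[2])>6: break
robot.move_gripper(0.0,50);print(robot.current_gripper_width(),robot.current_time_s(),robot.current_tcp_pos(),robot.current_force())
```

```text
0.023592408026019838 18.975 [0.50030127 0.38875166 0.03731861]
0.03 [-0.6 -0.3  0.3] [0.4995 0.3874 0.0291]
0.025 [-0.1 -0.2 -0.2] [0.4997 0.3877 0.0245]
0.022695954885215894 21.775 [0.50032684 0.387921   0.02512768] [ 0.44429932  0.23266432 -0.17359999]
```

Run:
```python
from h import *
robot.servo_line([.500,.388,.25],velocity=0.25)
print(robot.current_gripper_width(),robot.current_force(),robot.current_time_s())
robot.servo_line([.580,-.1437,.25],ori=dn(70),velocity=0.3)
print(robot.current_gripper_width(),robot.current_force(),robot.current_time_s())
robot.servo_line([.580,-.1437,.165],velocity=0.2)
p=robot.current_tcp_pos();print(p,robot.current_force(),robot.current_time_s())
s=robot.get_image("scene");t=robot.get_image("top")
cv2.imwrite("pics/s9.png",s["img"]);cv2.imwrite("pics/t9.png",t["img"])
for n in("rotor","rotor_knob","spindle_tip","spindle_seat"):
    for im,k in((s,'s'),(t,'t')):print(n,k,[(x["pixel"],round(x["p"],2)) for x in robot.mark_of(im,n)[:2]])
z=p[2]-.025
print("pred rotor origin s",proj(s,[p[0],p[1],z]),"t",proj(t,[p[0],p[1],z]),"knob s",proj(s,[p[0],p[1],z+.069]))
big=cv2.resize(s["img"][160:260,225:345],None,fx=6,fy=6,interpolation=cv2.INTER_CUBIC)
cv2.imwrite("pics/c9.png",cv2.convertScaleAbs(big,alpha=1.3))
```

```text
0.022950889294388568 [-0.17126509 -0.79500262 -4.37936979] 22.825
0.0232774580408575 [ 0.06349258  0.02462023 -3.45545179] 24.7667
[ 0.58082445 -0.14321585  0.16582298] [ 0.1915927  -0.25982879 -4.21197352] 25.3417
rotor s [([276.5, 205.7], 0.66)]
rotor t [([283.5, 252.3], 0.48), ([374.1, 178.8], 0.45)]
rotor_knob s [([274.8, 192.8], 0.87)]
rotor_knob t [([378.5, 173.3], 0.63)]
spindle_tip s [([277.5, 211.3], 0.66), ([387.5, 236.0], 0.38)]
spindle_tip t []
spindle_seat s [([278.8, 221.1], 0.41)]
spindle_seat t []
pred rotor origin s [274.97870304 205.14257092] t [376.08338927 180.41513115] knob s [272.84352251 191.14508457]
```

View pics/c9.png

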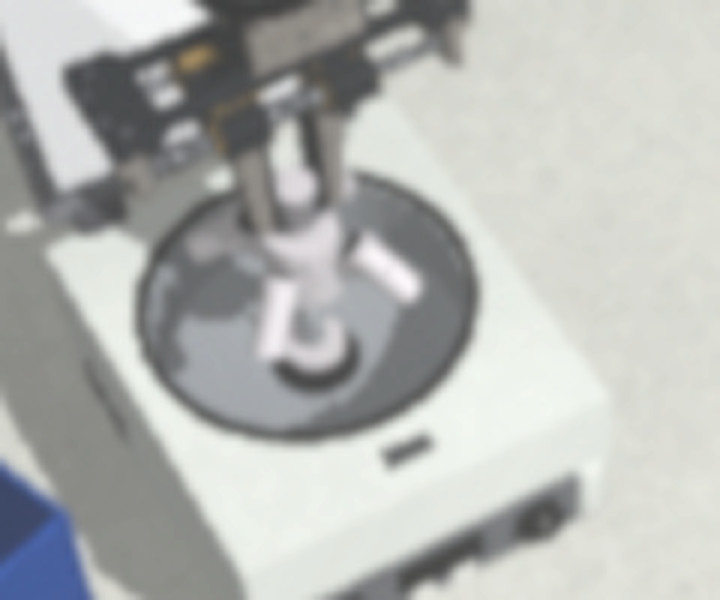

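View pics/t9.png

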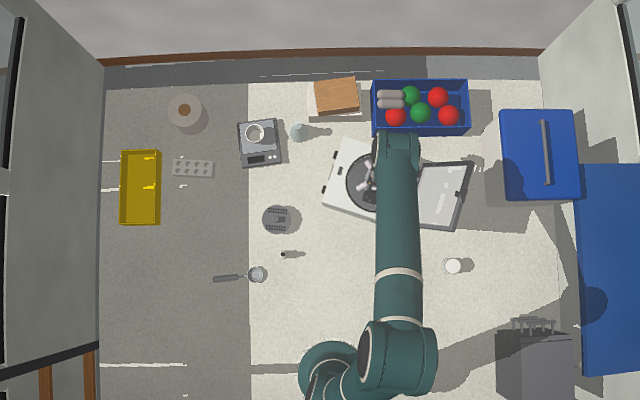

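Run:
```python
from h import *
s=robot.get_image("scene");t=robot.get_image("top")
P=np.array([.580,-.1437])
for z,n in((.082,'seat'),(.11,'tip'),(0,'cf')): print(n,proj(s,[*P,z]),proj(t,[*P,z]))
print('jac', [(proj(s,[P[0]+a,P[1]+b,.11])-proj(s,[*P,.11])).round(2) for a,b in((.01,0),(0,.01))],[(proj(t,[P[0]+a,P[1]+b,.11])-proj(t,[*P,.11])).round(2) for a,b in((.01,0),(0,.01))])
g=s["img"];c0=proj(s,[*P,.11])
x0,y0=250,190
big=cv2.resize(g[y0:y0+50,x0:x0+60],None,fx=12,fy=12,interpolation=cv2.INTER_CUBIC)
for z,c in((.141,(0,0,255)),(.11,(0,255,0)),(.082,(255,0,0))):
    xy=P if z<.12 else robot.current_tcp_pos()[:2]
    q=(proj(s,[*xy,z])-[x0,y0]+.5)*12;cv2.circle(big,(int(q[0]),int(q[1])),4,c,2)
cv2.imwrite("pics/c10.png",big)
```

```text
seat [276.74234419 216.05685088] [374.18289849 183.99459158]
tip [275.94800528 210.83309451] [375.1513574  182.45282236]
cf [278.9410571  230.52813535] [371.53700016 188.20536592]
jac [array([-2.15,  1.95]), array([2.3 , 1.58])] [array([-0.13, -3.29]), array([-3.33,  0.08])]
```

View pics/c10.png

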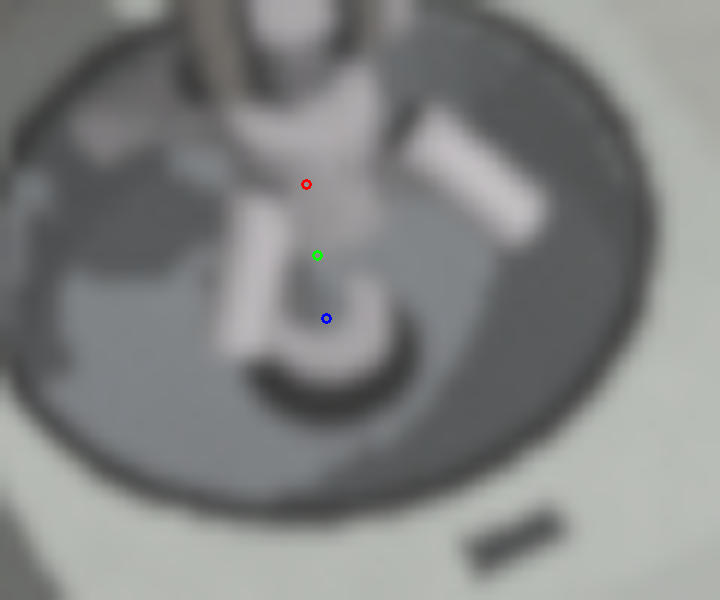

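Run:
```python
from h import *
X=[.5805,-.1425]
robot.servo_line([*X,.145],velocity=0.1)
for z in(.138,.135,.132,.129,.126):
    robot.servo_line([*X,z],velocity=0.06); robot.wait(.1)
    f=robot.current_force();p=robot.current_tcp_pos();print(z,f.round(1),p.round(4),robot.current_wrist_torque().round(2),robot.current_time_s())
    if f[2]>3 : break
s=robot.get_image("scene")
big=cv2.resize(s["img"][170:240,240:315],None,fx=8,fy=8,interpolation=cv2.INTER_CUBIC)
cv2.imwrite("pics/c11.png",big)
```

```text
0.138 [ 0.1  0.3 -4.8] [ 0.5806 -0.1425  0.1382] [-0.03 -0.08 -0.01] 26.6583
0.135 [ 0.1 -0.5 -4.7] [ 0.5805 -0.1429  0.135 ] [-0.41  0.06  0.03] 27.0083
0.132 [-0.1 -2.4 -3.1] [ 0.5806 -0.1431  0.1321] [-0.84 -0.03  0.  ] 27.3583
0.129 [ 0.5 -3.8 -3.4] [ 0.5805 -0.1432  0.1288] [-1.44 -0.17 -0.01] 27.7083
0.126 [-0.1 -5.1 -3.5] [ 0.5804 -0.1431  0.1258] [-1.58 -0.14  0.01] 28.0583
```

View pics/c11.png

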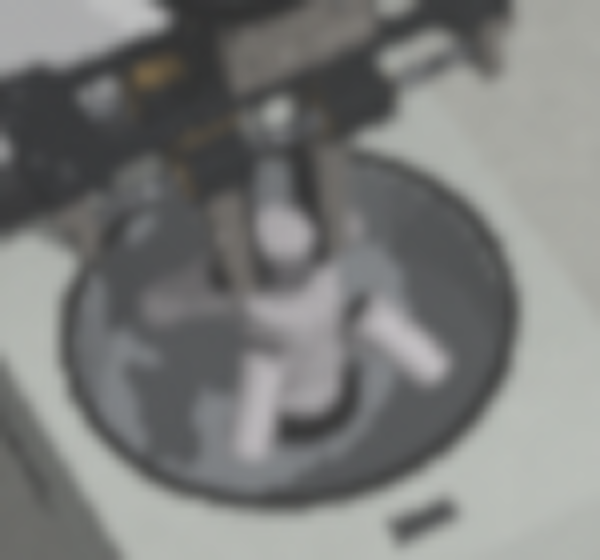

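Run:
```python
from h import *
def fm():
    a=[]
    for _ in range(3): a.append(robot.current_force()); robot.wait(.02)
    return np.mean(a,0)
y=-.1425;z=.126
for k in range(4):
    f=fm();print(y,f.round(1),robot.current_wrist_torque().round(2),robot.current_tcp_pos().round(4),round(robot.current_time_s(),2))
    if f[1]>-1.2: break
    y-=.0012 if f[1]<-2.5 else .0006
    robot.servo_line([.5805,y,z],velocity=0.05)
for z in (.123,.121,.119):
    robot.servo_line([.5805,y,z],velocity=0.05);f=fm();print(z,f.round(1),robot.current_wrist_torque().round(2),robot.current_tcp_pos().round(4),round(robot.current_time_s(),2))
    if f[2]>2: break
```

```text
-0.1425 [ 0.5 -5.1 -3.4] [-1.52 -0.12 -0.01] [ 0.5804 -0.1431  0.1258] 28.16
-0.1437 [ 0.  -3.9 -3.1] [-1.13 -0.05  0.02] [ 0.5804 -0.1435  0.1259] 28.46
-0.1449 [ 0.2 -1.7 -3.7] [-0.56  0.02 -0.03] [ 0.5804 -0.1442  0.1259] 28.76
-0.1455 [-0.  -0.8 -3.8] [-0.14  0.03  0.04] [ 0.5804 -0.1448  0.1259] 29.06
0.123 [-0.3 -0.2 -2.5] [-0.23  0.09 -0.01] [ 0.5805 -0.1454  0.123 ] 29.36
0.121 [-1.2 -0.5  0. ] [-0.09  0.31 -0.01] [ 0.5806 -0.1455  0.1213] 29.66
0.119 [-1.8  0.4  3.3] [-0.06  0.43 -0.04] [ 0.5807 -0.1455  0.1194] 29.96
```

Run:
```python
from h import *
def fm():
    a=[]
    for _ in range(3): a.append(robot.current_force()); robot.wait(.02)
    return np.mean(a,0)
z=.119;slid=False;pk=-9
while z>.088:
    z-=.002
    robot.servo_line([.5805,-.1455,z],velocity=0.06);f=fm();pk=max(pk,f[2]);p=robot.current_tcp_pos()
    print(round(z,4),f.round(1),p.round(4)[2],round(robot.current_gripper_width(),4),'seatz0',round(p[2]-.025+(f[2]+4.2)/1800,4),round(robot.current_time_s(),2))
    if f[2]<pk-2: slid=True
    if f[2]>(9.5 if slid else 13): break
```

```text
0.117 [-2.1 -0.2  5.6] 0.1176 0.0228 seatz0 0.0981 30.26
0.115 [ 1.1 -0.4 -4.3] 0.1141 0.0229 seatz0 0.0891 30.56
0.113 [ 0.5 -1.1 -1.5] 0.1129 0.023 seatz0 0.0894 30.86
0.111 [-0.8 -0.5  1.3] 0.1113 0.0229 seatz0 0.0894 31.16
0.109 [-0.8 -0.2  2.8] 0.1093 0.0231 seatz0 0.0882 31.46
0.107 [ 0.1 -0.2  3.2] 0.107 0.023 seatz0 0.0861 31.76
0.105 [-1.  -0.7  5.3] 0.1053 0.0229 seatz0 0.0856 32.06
0.103 [-1.3 -0.4  7.8] 0.1037 0.0231 seatz0 0.0854 32.36
0.101 [-1.5 -0.4 10.9] 0.1022 0.0232 seatz0 0.0856 32.66
```

Run:
```python
from h import *
robot.servo_line([.5805,-.1455,.1085],velocity=0.06);robot.wait(.1)
print(robot.current_force().round(1),robot.current_tcp_pos().round(4))
robot.move_gripper(0.06,20);robot.wait(.1);print(robot.current_force().round(1),robot.current_tcp_pos().round(4))
robot.servo_line([.5805,-.1455,.20],velocity=0.25)
d=np.array([np.cos(D(160)),np.sin(D(160))]);c=np.array([.5805,-.1455])
robot.move_gripper(0.0,20)
robot.servo_line([*(c+d*.095),.20],velocity=0.3)
print(robot.current_time_s())
s=robot.get_image("scene");t=robot.get_image("top")
cv2.imwrite("pics/s12.png",s["img"]);cv2.imwrite("pics/t12.png",t["img"])
for n in("rotor","rotor_knob","spindle_seat"):
    print(n,[(x["pixel"],round(x["p"],2)) for x in robot.mark_of(s,n)[:2]])
print(proj(s,[*c,.0855]),proj(s,[*c,.0855+.069]))
big=np.hstack([cv2.resize(i[y:y+80,x:x+90],None,fx=4.4,fy=4.4,interpolation=cv2.INTER_CUBIC) for i,x,y in((s["img"],235,165),(t["img"],330,145))])
cv2.imwrite("pics/c12.png",big)
```

```text
[ 0.9 -0.5  1.1] [ 0.5806 -0.1456  0.1081]
[0.7 0.1 0.1] [ 0.5805 -0.1455  0.1085]
35.7583
rotor [([277.4, 217.1], 0.72), ([409.6, 354.0], 0.56)]
rotor_knob [([274.5, 203.5], 0.95)]
spindle_seat [([276.2, 216.7], 0.57)]
[276.1301409 215.2263267] [274.10360507 202.02224418]
```

View pics/c12.png

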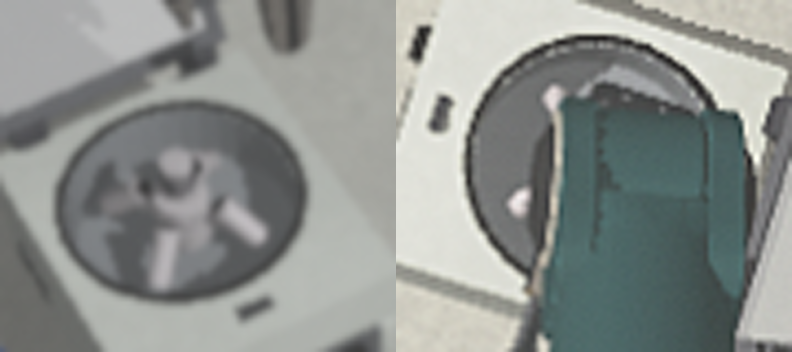

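Run:
```python
from h import *
d=np.array([np.cos(D(160.5)),np.sin(D(160.5))]);u=np.array([np.cos(D(70.5)),np.sin(D(70.5))]);c=np.array([.5805,-.1455])
robot.servo_line([*(c+d*.044),.18],velocity=0.3)
for z in(.11,.095,.082):
    robot.servo_line([*(c+d*.044),z],velocity=0.15);f=robot.current_force();print(z,f.round(1),robot.current_tcp_pos().round(4))
    if abs(f[2])>4: print("contact");break
print(robot.current_time_s())
s=robot.get_image("scene")
big=cv2.resize(s["img"][165:245,235:325],None,fx=8,fy=8,interpolation=cv2.INTER_CUBIC)
cv2.imwrite("pics/c13.png",big)
```

```text
0.11 [ 0.7 -0.7 -0.1] [ 0.5394 -0.1307  0.1108]
0.095 [ 0.3 -0.7 -0.2] [ 0.5389 -0.1308  0.0954]
0.082 [ 0.5 -0.7  0.6] [ 0.5388 -0.1308  0.0822]
37.4583
```

View pics/c13.png

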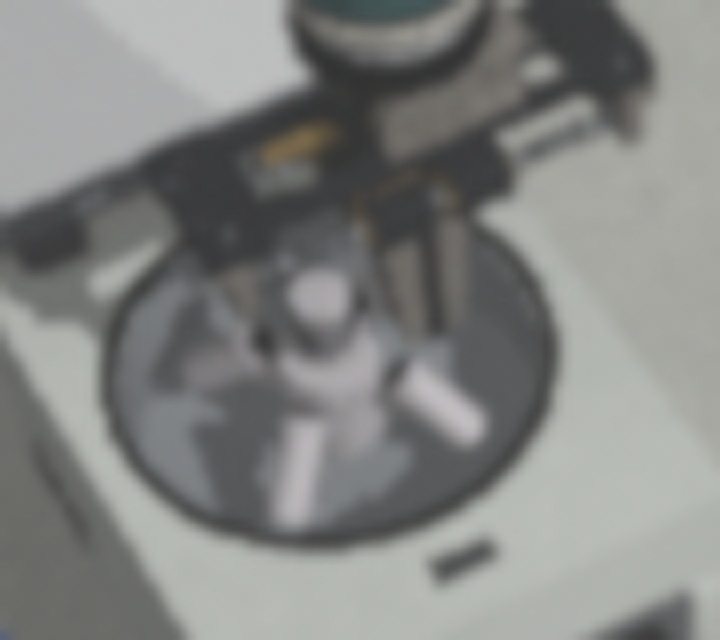

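Run:
```python
from h import *
d=np.array([np.cos(D(160.5)),np.sin(D(160.5))]);u=np.array([np.cos(D(70.5)),np.sin(D(70.5))]);c=np.array([.5805,-.1455])
a=c+d*.044
robot.servo_line([*(a+u*.062),.120],velocity=0.22)
print(robot.current_force().round(1),robot.current_time_s())
S=[];T=[]
T.append(robot.current_time_s());S.append(robot.get_image("scene"))
robot.servo_line([*(a+u*.075),.22],velocity=0.3)
for k in range(11):
    T.append(robot.current_time_s());S.append(robot.get_image("scene"))
    if k>3: robot.wait(.1)
print(np.round(T,2))
rows=[np.hstack([cv2.resize(S[i+j]["img"][175:240,240:310],(200,186)) for j in range(4)]) for i in(0,4,8)]
cv2.imwrite("pics/c14.png",np.vstack(rows))
```

```text
[-0.1 -0.4 -0.1] 37.9917
[37.99 38.52 38.58 38.62 38.67 38.72 38.88 39.02 39.17 39.33 39.48 39.62]
```

View pics/c14.png

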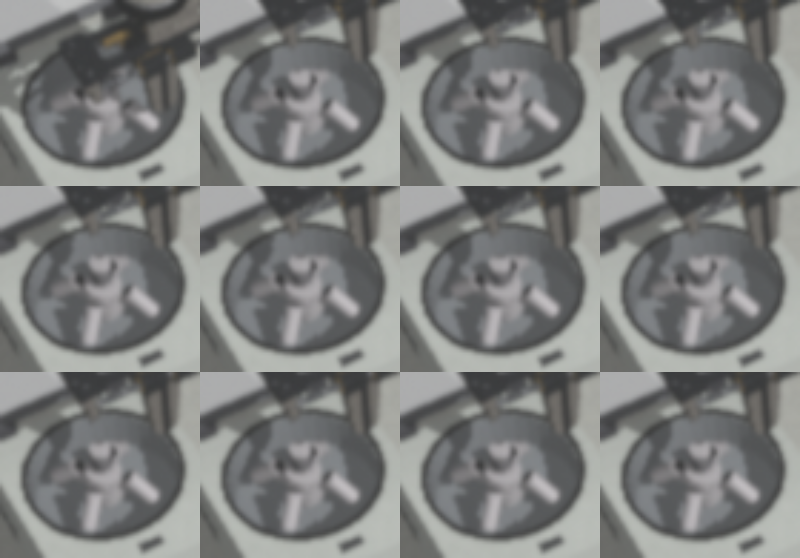

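Run:
```python
from h import *
d=np.array([np.cos(D(160.5)),np.sin(D(160.5))]);u=np.array([np.cos(D(70.5)),np.sin(D(70.5))]);c=np.array([.5805,-.1455])
a=c+d*.042
robot.servo_line([*a,.20],velocity=0.3)
robot.servo_line([*a,.083],velocity=0.25)
ok=True
for z in(.077,.071,.065,.060):
    robot.servo_line([*a,z],velocity=0.08);f=robot.current_force();print(z,f.round(1),robot.current_tcp_pos().round(4))
    if np.abs(f).max()>3: print("contact");ok=False;break
print(robot.current_time_s())
s=robot.get_image("scene")
big=cv2.resize(s["img"][165:245,235:325],None,fx=8,fy=8,interpolation=cv2.INTER_CUBIC)
cv2.imwrite("pics/c15.png",big)
```

```text
0.077 [ 0.   0.2 -0.2] [ 0.5416 -0.1315  0.078 ]
0.071 [-0.1 -0.3  0. ] [ 0.5407 -0.1315  0.0709]
0.065 [-0.5  0.1 -0.4] [ 0.5405 -0.1314  0.0645]
0.06 [0.5 0.5 1. ] [ 0.5406 -0.1314  0.0596]
41.8
```

View pics/c15.png

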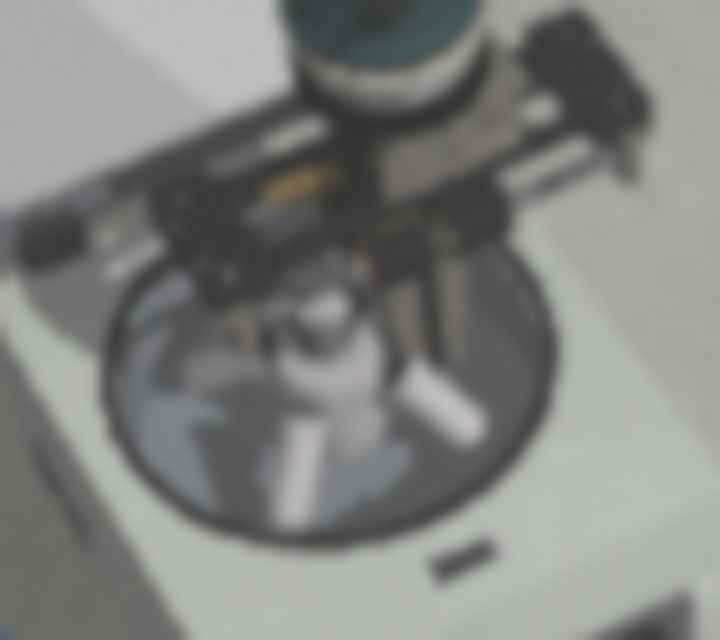

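Run:
```python
from h import *
d=np.array([np.cos(D(160.5)),np.sin(D(160.5))]);u=np.array([np.cos(D(70.5)),np.sin(D(70.5))]);c=np.array([.5805,-.1455])
a=c+d*.042
robot.servo_line([*(a+u*.055),.108],velocity=0.28)
print(robot.current_force().round(1),robot.current_time_s())
S=[];T=[]
T.append(robot.current_time_s());S.append(robot.get_image("scene"))
robot.servo_line([*(a+u*.075),.20],velocity=0.35)
for k in range(11):
    T.append(robot.current_time_s());S.append(robot.get_image("scene"))
    robot.wait(.03)
print(np.round(T,2))
rows=[np.hstack([cv2.resize(S[i+j]["img"][175:240,240:310],(200,186)) for j in range(4)]) for i in(0,4,8)]
cv2.imwrite("pics/c16.png",np.vstack(rows))
```

```text
[ 0.1 -1.  -0.4] 42.2583
[42.26 42.72 42.81 42.89 42.98 43.06 43.14 43.22 43.31 43.39 43.48 43.56]
```

View pics/c16.png

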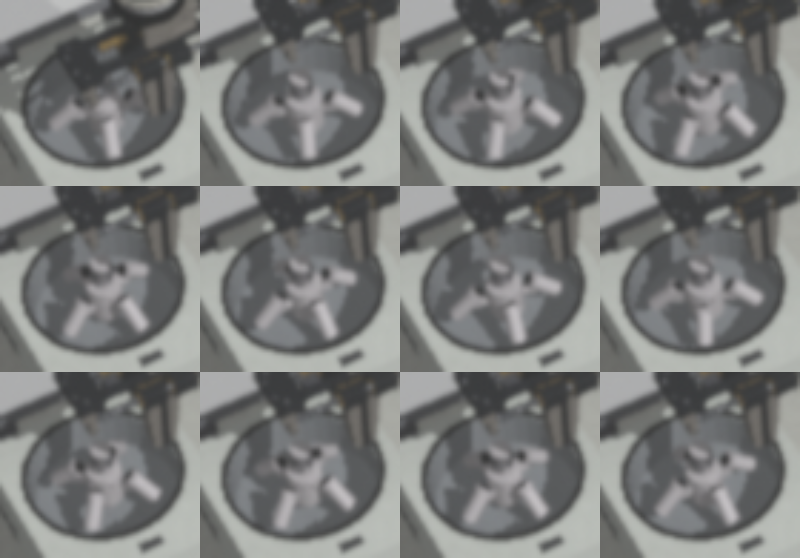

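The rotor is spinning clockwise, about 90° per 0.42 s (3.7 rad/s), with the hand clear. I'll keep watching it coast.

Run:
```python
from h import *
p=robot.current_tcp_pos()
robot.servo_line([p[0]-.06,p[1]+.06,.28],velocity=0.3)
T=[];S=[]
for k in range(24):
    T.append(robot.current_time_s());S.append(robot.get_image("scene"));robot.wait(.05)
print(np.round(T,2))
cv2.imwrite("pics/c17.png",np.vstack([np.hstack([cv2.resize(S[i+j]["img"][175:240,240:310],(130,120)) for j in range(6)]) for i in(0,6,12,18)]))
cv2.imwrite("pics/s17.png",S[-1]["img"]);im=robot.get_image("top");cv2.imwrite("pics/t17.png",im["img"])
```

```text
[44.18 44.28 44.38 44.48 44.58 44.68 44.78 44.88 44.98 45.08 45.18 45.28
 45.38 45.48 45.58 45.68 45.78 45.88 45.98 46.08 46.18 46.28 46.38 46.48]
```

View pics/c17.png

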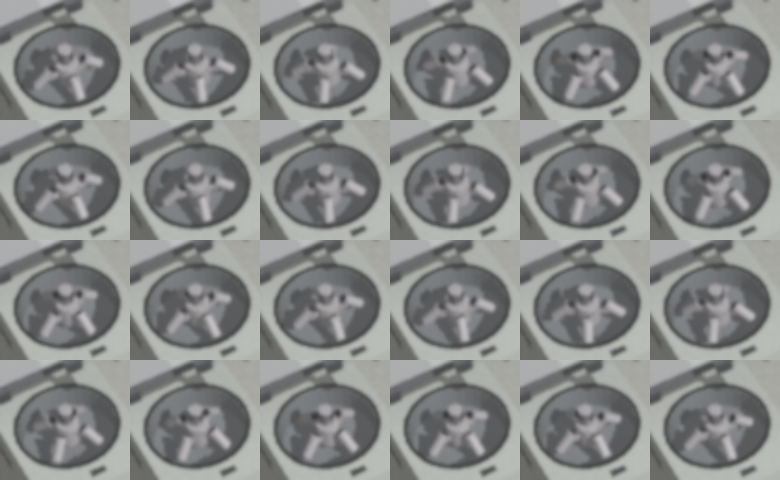

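View pics/s17.png

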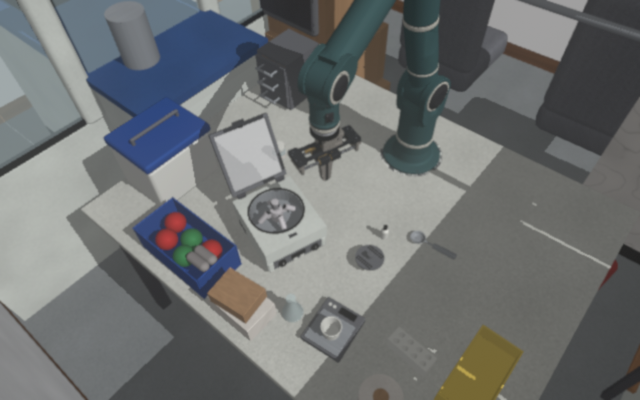

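Run:
```python
from h import *
s=robot.get_image("scene")
print(robot.mark_of(s,"rotor_knob")[:1],robot.mark_of(s,"rotor")[:1],proj(s,[.5805,-.1455,.0855]),proj(s,[.5805,-.1455,.1545]))
for n in["strip_rotor","flask","dropper","sample_jar","sample_cup","tube_rack","spoon"]: print(n,[x["pixel"] for x in robot.mark_of(s,n)[:1]])
print(robot.current_force(),robot.current_time_s())
robot.job_done();print(robot.current_time_s())
```

```text
[{'pixel': [273.8, 202.8], 'p': 0.6}] [{'pixel': [277.7, 216.0], 'p': 0.6}] [276.1301409 215.2263267] [274.10360507 202.02224418]
strip_rotor [[371.8, 260.9]]
flask [[291.3, 312.2]]
dropper [[289.1, 311.3]]
sample_jar [[279.5, 156.5]]
sample_cup [[333.4, 331.3]]
tube_rack [[410.0, 354.9]]
spoon [[432.6, 248.0]]
[ 0.2156021   0.40565152 -0.03217469] 47.1333
the job is handed in; nothing more can be done
the job is handed in; nothing more can be done
```

The rotor is home on the spindle and was still coasting, with the hand clear of it, when I handed the job in at about 47 s. No verdict was reported.

**Seating:** I pressed the rotor over the spring leaves with about 10 N and stopped at about 15 N in total, well under the 30 N limit. Over the last steps its height above the sprung flange stayed the same to within 0.2 mm while the force kept rising, so I take it to be on the flange. The final picture marks lie within about 2 pixels of the expected home position, but a pixel is about 3 mm, so the seating rests on the force readings.

**Spin:** After the push the rotor turned clockwise at about 3.7 rad/s. By my count over the picture series it coasted about 1.5 turns or more in the next 4 s, and was still at about 1.8 rad/s. I did not measure the spindle angle directly.

**What went wrong on the way:**
- **Grasp:** The first two grips closed above the knob. The fingertips seem to sit nearly 3 cm higher than the reported TCP, and going lower solved it.
- **Alignment:** The first insertion was about 3 mm off in y. I saw it as about 5 N of side force and corrected it before pressing.
- **Push:** The first push passed over the sleeves without touching them, and a lower second push worked.

**Bystanders:** They look unmoved in the pictures, and most marks repeat within about 5 pixels. I could not confirm the dropper from its mark: the network put it on the flask and had not found it in this view at the start.

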